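# Tip up the green antenna panel and file it in the stand

## Robot

A 6-joint arm with a two-finger parallel gripper is mounted at the origin on the work surface. World frame = base frame: x ahead of the robot, y to its left, z up, the work surface at z = 0. Lengths are in m, angles in rad, forces in N, time in s.
With the tool pointing down it reaches from about 0.35 to 0.85 m from the base axis. Payload 8.1 kg.
Tool frame: the origin (TCP) lies on the centre line of the jaws, within the pads' length; the fingertips stand robot.finger_overhang ahead of it and the grasp point (between the pads) lies 5 mm behind it (robot.finger_overhang is the distance from the TCP to the fingertips, in m); z points along the fingers, y is the direction in which the jaws open and shut (so a half turn about z gives the same grasp; the last joint's range is limited). The gripper opens to 93 mm and grips with 3 to 60 N. Pads are 15 mm wide; open, the fingers measure 128 mm over their backs; the gripper's body (75 mm by 188 mm) begins 65 mm behind the grasp point.
Start: joints at [1.175, 0.13, 1.488, -0, 1.523, -0.085], TCP at [0.183, 0.571, 0.233] pointing down, gripper open.
Joint ranges: [-2.96, 2.96], [-0.89, 2.26], [0.02, 2.5], [-1.34, 4.48], [0, 2.73], [-2.66, 2.66]. Speed limits (rad/s): [2.39, 2.39, 2.79, 3.14, 3.14, 3.14].

## Interface

Orientations are given as a rotation vector (axis times angle).
In Python, from plant import robot gives the robot as it stands. The module is installed in compiled form; this text tells all that it offers.
- The arm moves only by the tool carry_out, never from a script. Its argument "commands" is a list that holds one entry, the list of rows, each a list of 4 numbers: the shift along the tool's x, y, z in cm, then the turn about the tool's z in degrees. In form: [[[tx, ty, tz, roll], ...]]. A call has 1 to 20 rows; each row shifts and turns the commanded pose from where the row before left it, along the tool's axes as they then stand; what a row does not reach is not made up. A row lasts 1/12 s, in which the tool goes at most 41.7 mm and 7.16 degrees, less where a joint would pass 70% of its speed; a pose out of reach is approached as far as the arm can. A call is refused whole if a number of a shift passes 4.17 or a number of a turn 7.16, either way. A call with a gripper value outside its range is refused whole. "claw" is the finger opening in cm, from 0 to 9.3, set as the call begins (left out, the last holds). The fingers move at their own pace and stop on an object; "grip_force" is the grip in N (left out, the last holds). Time passes only in rows, so rows that do not move let the fingers close. It gives the time, the measured TCP pose, the force and the opening at its end, in the units of the state.
- robot.read_state(): the state, without advancing time (a new reading comes with each control period).
- robot.read_camera(name): name is "scene" or "top"; returns the picture (400x640x3 uint8, red, green, blue); there is no depth.
- robot.camera_params(name): a dict with "mtx" (3x3 intrinsics, pixels), "R" (3x3) and "t" (3): a world point X has camera coordinates R X + t. Camera axes: x right, y down, z forward; pixel columns grow to the right and rows downward; lengths in m; the calibration is good to about 2 mm. A picture is of the moment at which its call begins. camera_params takes no time and is no camera call.
- robot.close_job(): hands the job in, once; it reports no verdict.
The state is a dict: "t": time; "q": joint angles; "dq": joint speeds; "joint_torque": joint torques, N m; "tool_pos": TCP position; "orientation": TCP orientation; "force": force on the tool from outside, world axes, zero at the start; "wrist_torque": the same for the moment, N m; "opening": finger opening in m.
Only numpy, scipy, OpenCV 4.12 (cv2) and the standard library are available. Lean on these libraries where they do the work, as an engineer would, in place of code of your own. Each camera call takes 0.05 s, during which the arm holds its last target.

## Task

On the RF test bench, take the green antenna panel off its low rest: press down with the fingers on its white-striped end until the other end has tipped fully up and stays up, then take the panel by that raised edge and stand it upright in the slot of the orange stand, released. Leave the blue panel lying where it is.

Things in the scene. Friction and masses are not known exactly. Their poses are not given: they have to be found in the camera images.
- green_mid (a point): Centre of the green antenna panel: a stiff flat board 130 x 100 x 8 mm, 0.14 kg, with a square copper patch. x runs along its length to the white-striped end (away from the robot), y along its width, z out of the copper face. It lies loose and level on a low rocking rest, its middle plane 44 mm above the bench. The 54 mm nearest the plain end are free above and below, also once tipped up
- green_tip (a joint): Tilt of the plate under the green panel, rad: 0 level, growing as the striped end goes down, to a stop at 0.873; friction (0.06 N m) keeps it where left. Pivot: along the panel's y, in its middle plane, 24 mm from its centre towards the striped end. Press on the middle line 52 mm from the centre towards that end, 25 to 30 mm straight down. Stops 2 mm proud at that end keep the panel from sliding off
- slot (a point): Centre of the slot's floor in the fixed filing stand, 8 mm above the bench; x across the slot, y along it, z up. Black foot 90 x 130 mm; two upright orange walls 6 mm thick, 110 mm long, tops 80 mm above the bench; the slot between them is 28 mm wide, open at the top and both ends. A panel stands in it on a 100 mm edge, its length upright, leaning a little on a wall
- blue_mid (a point): Centre of the blue panel with a round copper patch, not to be moved: same size, axes and kind of rest as the green one. On both rests pivot cheeks stand close outside the panel's long sides, 142 mm over all, up to 53 mm above the bench
Things that resemble listed ones, but are neither listed nor needed, are in the scene too. What is shaped like the part that bears green_mid but black is not meant.

How it is judged:
On the way, in this order (a step that is already met when the one before it is completed fails the run):
1. the green panel is tipped up (at least 0.75 rad) with the fingers pressing on its striped half (value of joint green_tip above 0.75 rad and angle between green_mid's own z axis and vertical above 0.65 rad and contact force between the fingers and green_panel above 0.3 N and x of the grasp point in the frame of green_mid above 0 m), for 0.05 s.
2. the fingers are at its raised half with the panel lifted off the rest (contact force between the fingers and green_panel above 1 N and x of the grasp point in the frame of green_mid below 0 m and contact force between green_panel and green_rest below 0.05 N and height (world z) of green_mid above 0.1 m), for 0.1 s.
At the end, for the whole second after the job is handed in: The green panel stands at rest in the slot on a 100 mm edge, its length within 20 degrees of upright and its face within 23 degrees of square to the slot, its centre within 30 mm (horizontally) of the slot's centre and 50 to 80 mm above the slot floor; the blue panel is within 15 mm of where it was (horizontal distance between green_mid and slot below 0.03 m and z of green_mid in the frame of slot between 0.05 and 0.08 m and angle between the x axis of green_mid and the z axis of slot, either way round below 0.35 rad and angle between the z axis of green_mid and the x axis of slot, either way round below 0.4 rad and linear speed of green_panel below 0.02 m/s and distance of blue_mid from where it was at the start of the episode below 0.015 m); the robot touches nothing.
It fails at once if the blue panel is moved by more than 30 mm (distance of blue_mid from where it was at the start of the episode above 0.03 m).
It also fails if it takes over 51 s, if anything falls off the work surface, if the arm or the gripper's body presses on something with over 40 N, if the wrist force passes 120 N, or if a joint passes its speed limit or range.

## Working session

There is one attempt and no reset: what is moved stays moved. The work goes in short steps, Python scripts to look and compute and a tool call to move; the robot and the scene stay as the last step left them, time stands still between calls to the robot, and variables do not carry over. Pictures are saved under pics/ and viewed, and the job is handed in when it is done.

Besides the shell and the picture viewer there is one more tool, called as name([rows], argument=value, ...), one row to a line, values as JSON. carry_out: Moves the arm, as the interface text tells. Its arguments: {"type":"object","properties":{"commands":{"type":"array","items":{"type":"array","items":{"type":"array","items":{"type":"number"}}}},"claw":{"type":"number"},"grip_force":{"type":"number"}},"required":["commands"]}

```bash
mkdir -p pics; python3 - <<'E'
from plant import robot
import cv2
for n in("scene","top"):
    im=robot.read_camera(n); cv2.imwrite(f"pics/{n}0.png",im[:,:,::-1])
    p=robot.camera_params(n); print(n,p)
print(robot.read_state()); print(robot.finger_overhang)
E
```

```text
scene {'mtx': array([[506.01368141,   0.        , 321.21879682],
       [  0.        , 506.01368141, 206.26656102],
       [  0.        ,   0.        ,   1.        ]]), 'R': array([[ 0.68148412,  0.73173363, -0.01205354],
       [ 0.51664289, -0.49269873, -0.70023431],
       [-0.51832375,  0.47097119, -0.71381134]]), 't': array([-0.40365852, -0.17899841,  1.33982591])}
top {'mtx': array([[476.23301631,   0.        , 318.9470755 ],
       [  0.        , 476.23301631, 203.66899846],
       [  0.        ,   0.        ,   1.        ]]), 'R': array([[-0.01955875, -0.99978554,  0.00680631],
       [-0.99083246,  0.01847253, -0.13382752],
       [ 0.13367309, -0.00936141, -0.99098127]]), 't': array([0.09382413, 0.53047063, 1.04626909])}
{'t': 0.1, 'q': array([ 1.17461074e+00,  1.31076681e-01,  1.48918661e+00, -3.73389537e-05,
        1.52298322e+00, -8.54026852e-02]), 'dq': array([-0.00086429, -0.00233402, -0.00286022,  0.00124991, -0.00019005,
       -0.00128795]), 'joint_torque': array([-3.15934394e-04, -5.61337888e+01, -4.93095946e+01,  7.68787600e-02,
        2.90755142e-02, -4.99739667e-05]), 'tool_pos': array([0.18328482, 0.57080254, 0.23168876]), 'orientation': array([-4.86155972e-01, -3.10338524e+00,  2.53659555e-03]), 'force': array([ 0.37644023, -0.32044554, -0.6963437 ]), 'wrist_torque': array([ 0.01962172, -0.00697123,  0.01848504]), 'opening': 0.09312507686078444}
0.014
```

View pics/scene0.png

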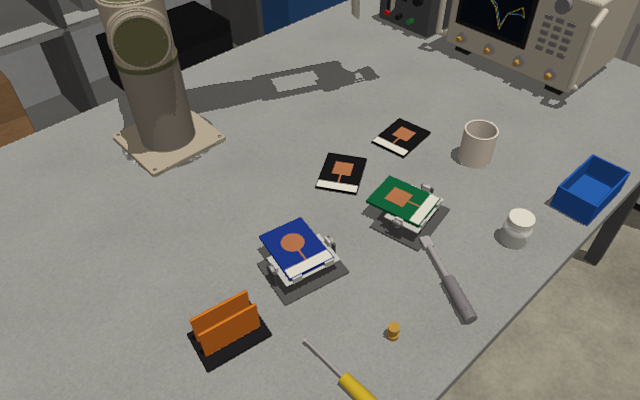

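View pics/top0.png

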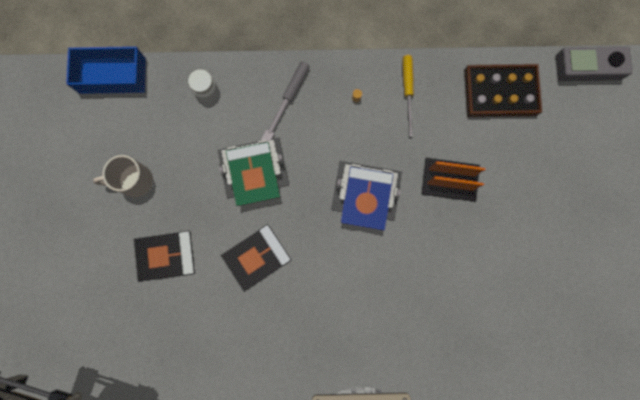

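The scene view shows green at about (403,200), blue at (297,248) and the orange stand at (228,328). In the top view they are at (252,172), (368,197) and (455,178). I'll zoom in to pick corners.

```bash
python3 - <<'E'
import cv2
a=cv2.imread("pics/top0.png");b=cv2.imread("pics/scene0.png")
def crop(im,x,y,w,h,s,n): cv2.imwrite(n,cv2.resize(im[y:y+h,x:x+w],None,fx=s,fy=s,interpolation=cv2.INTER_CUBIC))
crop(a,210,130,90,85,7,"pics/tg.png");crop(b,360,165,100,85,7,"pics/sg.png")
crop(a,415,145,80,65,8,"pics/ts.png");crop(b,180,285,100,85,7,"pics/ss.png")
E
```

```text
(no output)
```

View pics/tg.png

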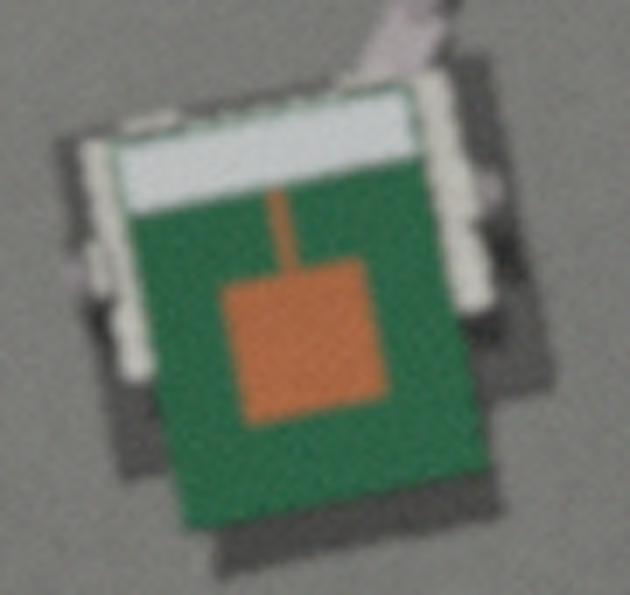

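View pics/sg.png

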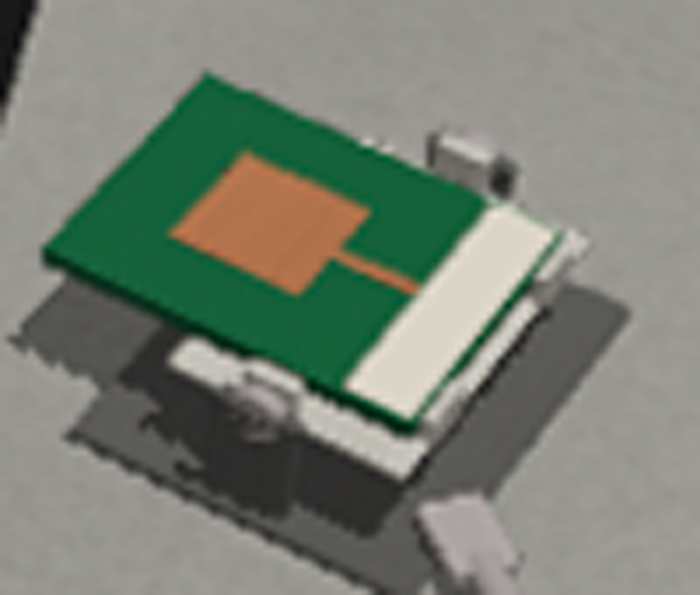

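View pics/ts.png

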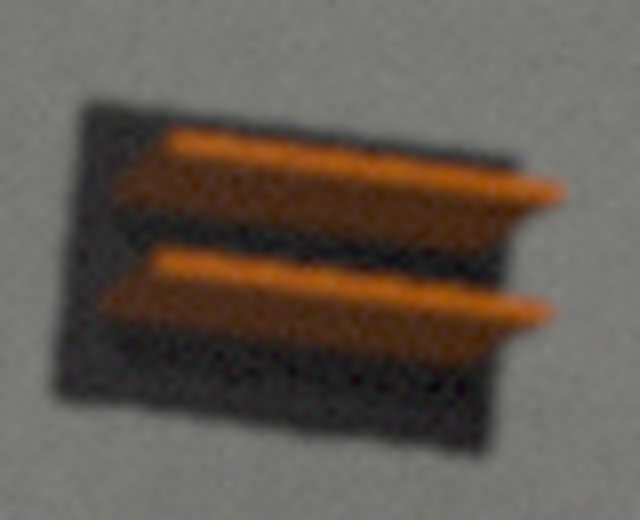

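View pics/ss.png

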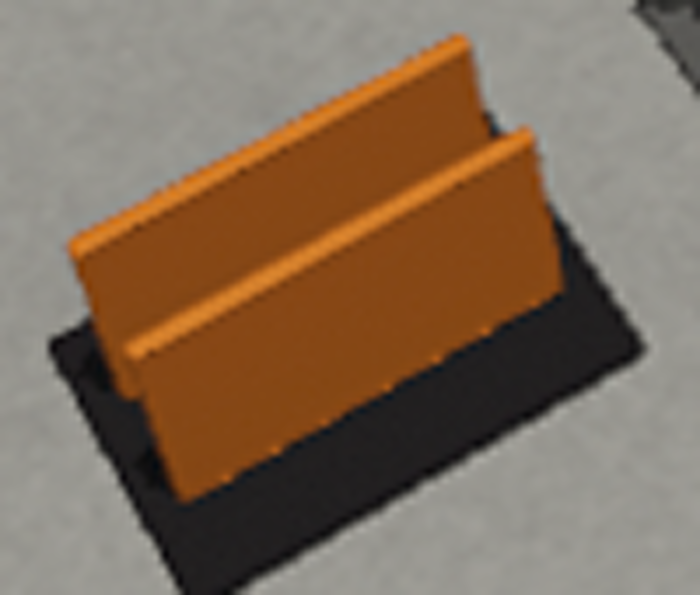

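```bash
cat > h.py <<'E'
import numpy as np,cv2
from plant import robot
C={n:robot.camera_params(n) for n in("scene","top")}
def z2p(uv,s,off): return (np.array(uv,float)+.5)/s-.5+np.array(off)
def P(n):
    c=C[n]; return c["mtx"]@np.c_[c["R"],c["t"]]
def tri(a,b):
    X=cv2.triangulatePoints(P("top"),P("scene"),np.array(a,float).reshape(2,1),np.array(b,float).reshape(2,1)); return (X[:3]/X[3]).ravel()
def ray(n,uv,z):
    c=C[n]; d=c["R"].T@np.linalg.inv(c["mtx"])@np.array([*uv,1.]); o=-c["R"].T@c["t"]
    return o+d*(z-o[2])/d[2]
def proj(n,X):
    x=P(n)@np.array([*X,1]); return x[:2]/x[2]
E
python3 - <<'E'
from h import *
np.set_printoptions(precision=4,suppress=True)
T=[(110,145),(412,92),(492,470),(185,530)];S=[(562,232),(412,430),(45,250),(207,72)]
G=[]
for t,s in zip(T,S):
    a=z2p(t,7,(210,130));b=z2p(s,7,(360,165));X=tri(a,b);G.append(X);print(X,ray("top",a,.048)[:2],ray("scene",b,.048)[:2])
G=np.array(G);print("mid",G.mean(0),[np.linalg.norm(G[i]-G[(i+1)%4]) for i in range(4)])
ax=(G[0]+G[1]-G[2]-G[3]);print("yaw",np.degrees(np.arctan2(ax[1],ax[0])))
print("stand")
for t,s in [((170,141),(75,245)),((562,194),(465,40))]: pass
# far wall +y,-y ; near wall +y,-y (centre of top faces' ends)
T=[(170,141),(562,194),(155,260),(550,313)];S=[(530,135),(132,350),(465,40),(75,245)]
W=[]
for t,s in zip(T,S):
    a=z2p(t,8,(415,145));b=z2p(s,7,(180,285));X=tri(a,b);W.append(X);print(X,ray("top",a,.08)[:2],ray("scene",b,.08)[:2])
W=np.array(W);print(W.mean(0));d=W[0]+W[2]-W[1]-W[3];print("ydir",np.degrees(np.arctan2(d[1],d[0])),np.linalg.norm(d)/2,np.linalg.norm(W[0]-W[2]))
for t in[(88,102),(520,160),(488,448),(60,395)]: print("foot",ray("top",z2p(t,8,(415,145)),.008))
E
```

```text
[0.6568 0.2944 0.0485] [0.657  0.2945] [0.6565 0.2948]
[0.6751 0.1978 0.0443] [0.6729 0.1963] [0.6776 0.1962]
[0.5491 0.1726 0.0464] [0.5479 0.1713] [0.5509 0.1726]
[0.5306 0.27   0.0483] [0.5303 0.2697] [0.5306 0.2707]
mid [0.6029 0.2337 0.0469] [np.float64(0.09832502012719573), np.float64(0.12846230930129574), np.float64(0.09918847325755127), np.float64(0.12856242578906302)]
yaw 11.121291102861171
stand
[ 0.614  -0.1761  0.0781] [ 0.6137 -0.1755] [ 0.6151 -0.1767]
[ 0.5972 -0.2826  0.0795] [ 0.5968 -0.2829] [ 0.5978 -0.2823]
[ 0.5804 -0.1704  0.0785] [ 0.5804 -0.1696] [ 0.5811 -0.1712]
[ 0.5639 -0.2769  0.0803] [ 0.5637 -0.2774] [ 0.564  -0.2765]
[ 0.5889 -0.2265  0.0791]
ydir 81.0992445898353 0.10780650496781673 0.034097625509408945
foot [ 0.6417 -0.1707  0.008 ]
foot [ 0.6219 -0.2975  0.008 ]
foot [ 0.5364 -0.2826  0.008 ]
foot [ 0.5543 -0.1582  0.008 ]
```

carry_out([
  [[0,0,0,-5.8],[0,0,0,-5.8],[0,0,0,-5.8],[0,0,0,-5.8],[0,0,0,-5.8],[-2.66,-2.74,0,0],[-2.66,-2.74,0,0],[-2.66,-2.74,0,0],[-2.66,-2.74,0,0],[-2.66,-2.74,0,0],[-2.66,-2.74,0,0],[-2.66,-2.74,0,0],[-2.66,-2.74,0,0],[-2.66,-2.74,0,0],[-2.66,-2.74,0,0],[-2.66,-2.74,0,0],[-2.66,-2.74,0,0],[-2.66,-2.74,0,0],[-2.66,-2.74,0,0],[0,0,0,0]],
], claw=0, grip_force=20)

```text
t: 1.77
tool_pos: [0.6274, 0.2617, 0.2308]
orientation: [0.298, -3.127, 0.004]
force: [1.0, 0.3, 0.2]
opening: 0.0003
```

```bash
cat >> h.py <<'E'
from scipy.spatial.transform import Rotation as Rn
GC=np.array([.603,.234]);GY=np.radians(11.1);SC=np.array([.5888,-.2268]);SY=np.radians(-8.9)
def go(target,yaw_y=None):
    s=robot.read_state();R=Rn.from_rotvec(s["orientation"]).as_matrix()
    yy=np.degrees(np.arctan2(R[1,1],R[0,1]))
    print("t",round(s["t"],2),"tcp",s["tool_pos"].round(4),"tooly yaw",yy.round(2),"tilt z",R[:,2].round(3),"F",s["force"].round(1),"open",round(s["opening"],4),"j6",s["q"][5].round(2))
    print(" d tool cm",(R.T@(np.array(target)-s["tool_pos"])*100).round(2))
    if yaw_y is not None: print(" roll",((-(np.degrees(yaw_y)-yy)+90)%180-90).round(2))
def gp(a,z,): # along heading from green centre
    return [*(GC+a*np.array([np.cos(GY),np.sin(GY)])),z]
E
python3 -c "
from h import *
go(gp(.052,.094),GY+np.pi/2)"
```

```text
t 1.77 tcp [0.6274 0.2617 0.2308] tooly yaw 100.89 tilt z [-0.    -0.003 -1.   ] F [1.  0.3 0.2] open 0.0003 j6 -1.44
 d tool cm [-2.29 -2.21 13.68]
 roll -0.21
```

Align first, then come down to about 1.5 cm above the panel.

carry_out([
  [[-2.3,-2.2,0,-0.2],[0,0,3.5,0],[0,0,3.5,0],[0,0,3.5,0],[0,0,1.5,0],[0,0,0,0],[0,0,0,0]],
])

```text
t: 2.35
tool_pos: [0.6494, 0.2502, 0.1122]
orientation: [0.312, -3.124, 0.001]
force: [0.7, 0.2, 0.2]
opening: 0.0002
```

```bash
python3 - <<'E'
from h import *
go(gp(.052,.062),GY+np.pi/2)
for n in("scene","top"): cv2.imwrite(f"pics/{n}1.png",robot.read_camera(n)[:,:,::-1])
b=cv2.imread("pics/scene1.png")[120:270,320:480];cv2.imwrite("pics/s1c.png",cv2.resize(b,None,fx=4,fy=4))
E
```

```text
t 2.35 tcp [0.6494 0.2502 0.1122] tooly yaw 101.41 tilt z [-0.002 -0.001 -1.   ] F [0.7 0.2 0.2] open 0.0002 j6 -1.48
 d tool cm [-0.34 -0.7   5.02]
 roll 0.31
```

View pics/s1c.png

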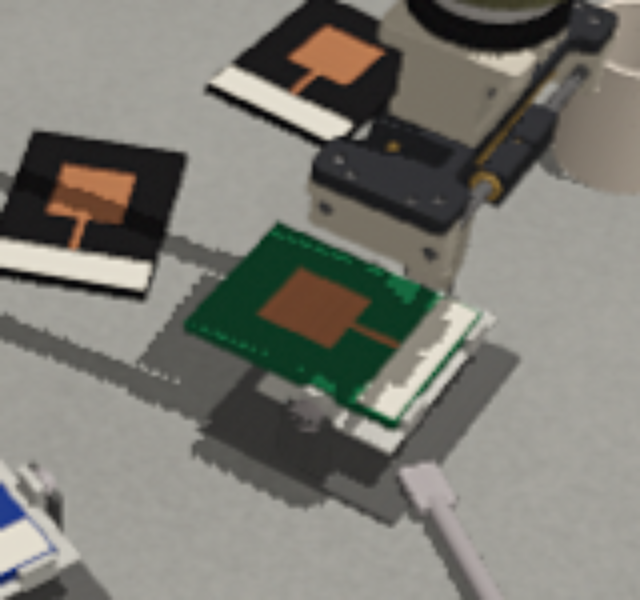

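Fingers are above the striped end, panel undisturbed. Next I correct sideways, then press.

carry_out([
  [[-0.35,-0.7,0,0.3],[0,0,1.5,0],[0,0,1.5,0],[0,0,0.5,0],[0,0,0.5,0],[0,0,0.5,0],[0,0,0.4,0],[0,0,0.4,0],[0,0,0.4,0],[0,0,0.4,0],[0,0,0.4,0],[0,0,0,0]],
])

```text
t: 3.45
tool_pos: [0.6555, 0.2442, 0.0479]
orientation: [-0.304, 3.125, 0.0]
force: [1.2, -0.1, 1.0]
opening: 0.0006
```

```bash
python3 - <<'E'
from h import *
go(gp(.052,.037),GY+np.pi/2)
E
```

```text
t 3.45 tcp [0.6555 0.2442 0.0479] tooly yaw 101.1 tilt z [ 0.001  0.    -1.   ] F [ 1.2 -0.1  1. ] open 0.0006 j6 -1.48
 d tool cm [0.15 0.01 1.09]
 roll -0.0
```

carry_out([
  [[0.1,0,0.3,0],[0,0,0.3,0],[0,0,0.3,0],[0,0,0.2,0],[0,0,0,0],[0,0,0,0]],
])

```text
t: 3.95
tool_pos: [0.6554, 0.2441, 0.0379]
orientation: [-0.303, 3.123, 0.001]
force: [2.9, 0.6, 5.2]
opening: 0.0004
```

```bash
python3 - <<'E'
from h import *
go(gp(.052,.034),GY+np.pi/2)
b=robot.read_camera("scene")[120:270,320:480,::-1];cv2.imwrite("pics/s2c.png",cv2.resize(b,None,fx=4,fy=4))
E
```

```text
t 3.95 tcp [0.6554 0.2441 0.0379] tooly yaw 101.09 tilt z [ 0.003  0.001 -1.   ] F [2.9 0.6 5.2] open 0.0004 j6 -1.48
 d tool cm [0.14 0.02 0.39]
 roll -0.01
```

View pics/s2c.png

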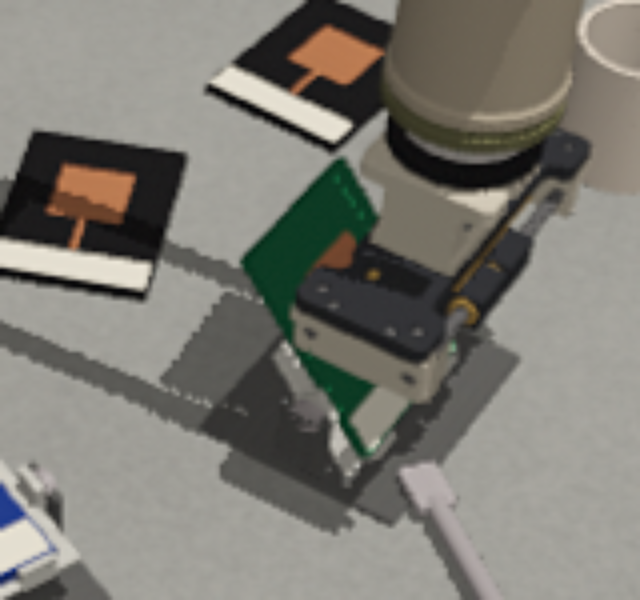

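Panel is nearly fully tipped; upper corner at (345,160) in the crop. Press a little more to the stop.

carry_out([
  [[0,0,0.2,0],[0,0,0.2,0],[0,0,0,0],[0,0,0,0]],
])

```text
t: 4.33
tool_pos: [0.657, 0.2444, 0.0355]
orientation: [-0.303, 3.12, 0.002]
force: [4.4, 1.4, 10.5]
opening: 0.0006
```

```bash
python3 - <<'E'
from h import *
go(gp(.052,.034),GY+np.pi/2)
E
```

```text
t 4.33 tcp [0.657  0.2444 0.0355] tooly yaw 101.09 tilt z [ 0.007  0.002 -1.   ] F [ 4.4  1.4 10.5] open 0.0006 j6 -1.48
 d tool cm [0.3  0.01 0.15]
 roll -0.01
```

carry_out([
  [[0,0,-0.5,0],[0,0,-1,0],[0,0,-3,0],[0,0,-4,0],[0,0,-4,0],[0,0,-4,0],[0,0,-4,0],[0,0,0,7],[0,0,0,7],[0,0,0,7],[0,0,0,7],[0,0,0,7],[0,0,0,7],[0,0,0,7],[0,0,0,7],[0,0,0,7],[0,0,0,7],[0,0,0,7],[0,0,0,7]],
], claw=6)

```text
t: 5.92
tool_pos: [0.6531, 0.2436, 0.237]
orientation: [-1.873, -2.52, 0.003]
force: [-0.2, 0.5, 0.2]
opening: 0.0598
```

```bash
python3 - <<'E'
from h import *
go(gp(-.016,.104),GY)
a=robot.read_camera("scene");b=robot.read_camera("top")
cv2.imwrite("pics/s3c.png",cv2.resize(a[120:270,320:480,::-1],None,fx=4,fy=4))
cv2.imwrite("pics/t3c.png",cv2.resize(b[110:230,190:310,::-1],None,fx=5,fy=5))
E
```

```text
t 5.92 tcp [0.6531 0.2436 0.237 ] tooly yaw 16.75 tilt z [-0.002 -0.001 -1.   ] F [-0.2  0.5  0.2] open 0.0598 j6 -0.01
 d tool cm [ 0.68 -6.64 13.31]
 roll 5.65
```

View pics/s3c.png

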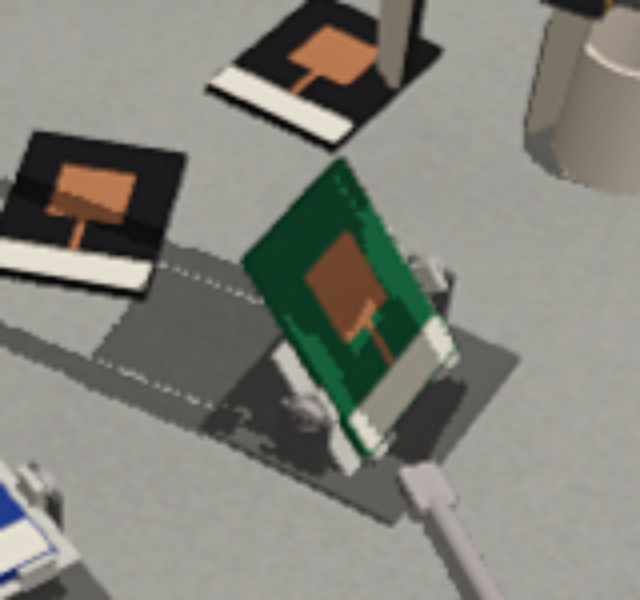

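View pics/t3c.png

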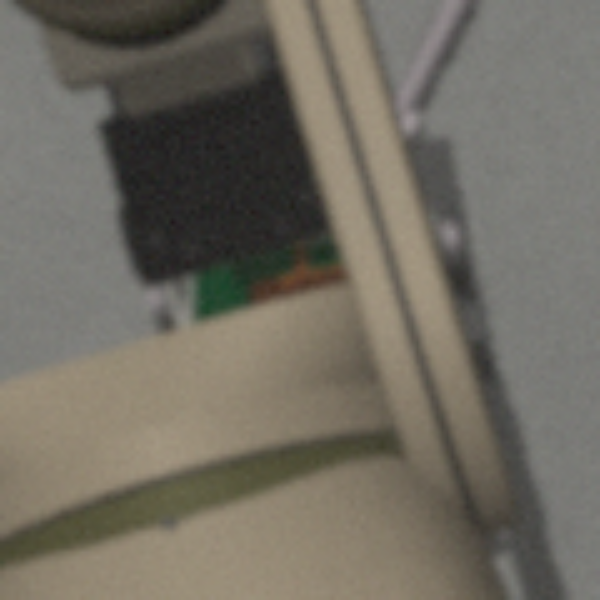

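```bash
python3 - <<'E'
from h import *
for l in(.05,-.05):
  for a,z in((-.0301,.115),(-.036,.110)):
    p=np.array(gp(a,z)); p[:2]+=l*np.array([-np.sin(GY),np.cos(GY)])
    print(l,(proj("scene",p)-[320,120])*4)
E
```

```text
0.05 [341.12799752 151.47651005]
0.05 [330.62485801 154.50102107]
-0.05 [245.07373863 254.48165917]
-0.05 [234.56052509 257.07432478]
```

The panel stays tipped: upper corners at crop (343,160) and (245,262), within 2 px of the full-tilt prediction. Move over the raised edge and go down around it.

carry_out([
  [[0,0,0,5.65],[0,-3.5,0,0],[0,-3.5,0,0],[0,0,0,0],[0,0,0,0]],
])

```text
t: 6.43
tool_pos: [0.5831, 0.2295, 0.2365]
orientation: [-1.982, -2.435, 0.004]
force: [0.7, 0.2, 0.6]
opening: 0.0599
```

```bash
python3 - <<'E'
from h import *
go(gp(-.019,.104),GY)
E
```

```text
t 6.43 tcp [0.5831 0.2295 0.2365] tooly yaw 11.7 tilt z [-0.003 -0.001 -1.   ] F [0.7 0.2 0.6] open 0.0599 j6 0.09
 d tool cm [ 0.06  0.18 13.25]
 roll 0.6
```

carry_out([
  [[0,0.1,3,0.6],[0,0,3,0],[0,0,3,0],[0,0,2,0],[0,0,1.3,0],[0,0,0.9,0],[0,0,0,0],[0,0,0,0]],
])

```text
t: 7.1
tool_pos: [0.5872, 0.2303, 0.1066]
orientation: [2.0, 2.422, 0.002]
force: [-0.0, 0.6, -0.2]
opening: 0.06
```

```bash
python3 - <<'E'
from h import *
go(gp(-.019,.104),GY)
a=robot.read_camera("scene")
cv2.imwrite("pics/s4c.png",cv2.resize(a[120:270,320:480,::-1],None,fx=4,fy=4))
E
```

```text
t 7.1 tcp [0.5872 0.2303 0.1066] tooly yaw 10.88 tilt z [ 0.001  0.    -1.   ] F [-0.   0.6 -0.2] open 0.06 j6 0.1
 d tool cm [ 0.06 -0.28  0.26]
 roll -0.22
```

View pics/s4c.png

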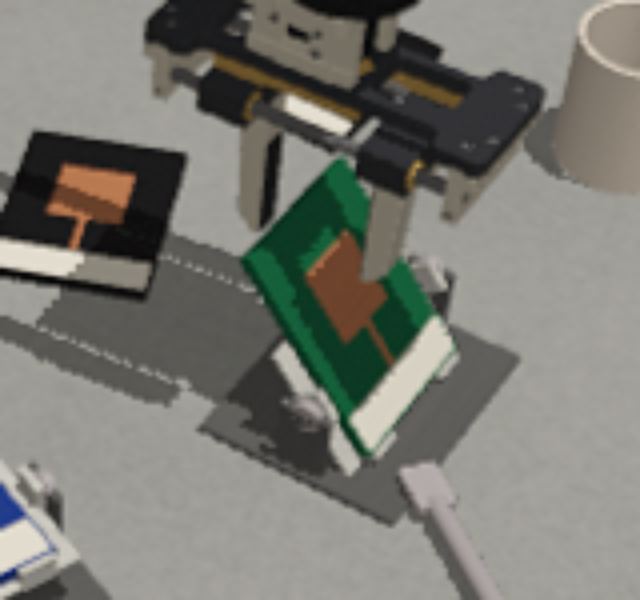

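Fingers straddle the raised edge (near finger at crop (262,225), far finger at (375,280)). Since the tool stays vertical, I swing the panel up with the near finger, following its arc.

carry_out([
  [[0,0.5,0.4,0],[0,0.5,0.1,0],[0,0.5,-0.35,0],[0,0.5,-0.35,0],[0,0.5,-0.3,0],[0,0.5,-0.3,0],[0,0.5,-0.25,0],[0,0,0,0]],
])

```text
t: 7.82
tool_pos: [0.6222, 0.2369, 0.1173]
orientation: [2.001, 2.42, 0.003]
force: [0.0, 0.8, 0.7]
opening: 0.0601
```

```bash
python3 - <<'E'
from h import *
go(gp(.051,.127),GY)
a=robot.read_camera("scene")
cv2.imwrite("pics/s5c.png",cv2.resize(a[120:270,320:480,::-1],None,fx=4,fy=4))
E
```

```text
t 7.82 tcp [0.6222 0.2369 0.1173] tooly yaw 10.83 tilt z [ 0.002  0.001 -1.   ] F [0.  0.8 0.7] open 0.0601 j6 0.1
 d tool cm [ 0.1   3.16 -0.97]
 roll -0.27
```

View pics/s5c.png

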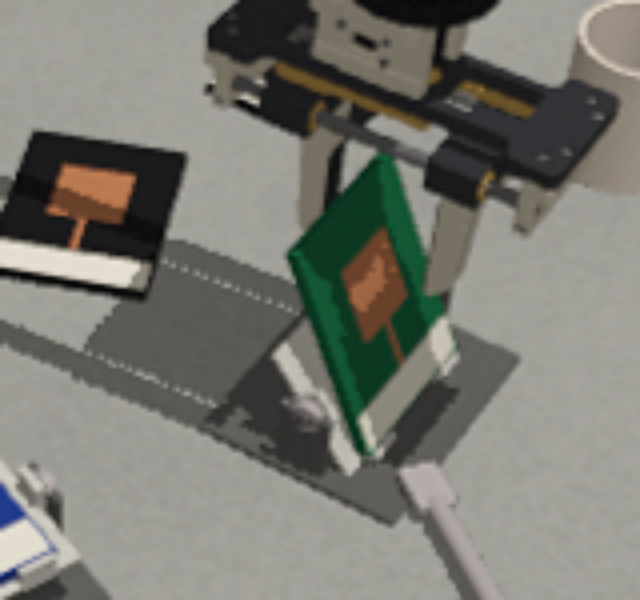

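The panel swings up about its striped end, which has stayed put. Continue.

carry_out([
  [[-0.05,0.5,-0.25,0],[0,0.5,-0.25,0],[0,0.5,-0.2,0],[0,0.5,-0.15,0],[0,0.5,-0.1,0],[0,0.4,0,0],[0,0.2,0,0],[0,0,0,0],[0,0,0,0]],
])

```text
t: 8.62
tool_pos: [0.6511, 0.242, 0.1253]
orientation: [-2.001, -2.421, 0.001]
force: [-0.1, -0.6, 0.3]
opening: 0.06
```

```bash
python3 - <<'E'
from h import *
go(gp(.051,.127),GY)
a=robot.read_camera("scene")
cv2.imwrite("pics/s6c.png",cv2.resize(a[120:270,320:480,::-1],None,fx=4,fy=4))
E
```

```text
t 8.62 tcp [0.6511 0.242  0.1253] tooly yaw 10.84 tilt z [-0.001 -0.    -1.   ] F [-0.1 -0.6  0.3] open 0.06 j6 0.09
 d tool cm [ 0.14  0.22 -0.17]
 roll -0.26
```

View pics/s6c.png

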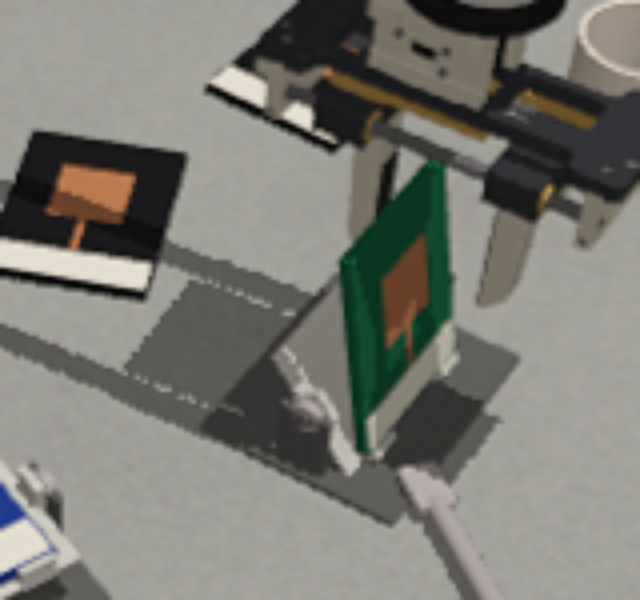

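carry_out([
  [[-0.1,0.2,0,-0.3],[0,0,0,0],[0,0,0,0],[0,0,0,0],[0,0,0,0],[0,0,0,0],[0,0,0,0],[0,0,0,0]],
], claw=0, grip_force=10)

```text
t: 9.33
tool_pos: [0.6533, 0.2414, 0.1257]
orientation: [1.995, 2.427, 0.0]
force: [-0.1, 0.1, 0.2]
opening: 0.0113
```

```bash
python3 - <<'E'
from h import *
go(gp(.051,.127),GY)
a=robot.read_camera("scene")
cv2.imwrite("pics/s7c.png",cv2.resize(a[120:270,320:480,::-1],None,fx=4,fy=4))
E
```

```text
t 9.33 tcp [0.6533 0.2414 0.1257] tooly yaw 11.15 tilt z [ 0. -0. -1.] F [-0.1  0.1  0.2] open 0.0113 j6 0.09
 d tool cm [ 0.24  0.02 -0.13]
 roll 0.05
```

View pics/s7c.png

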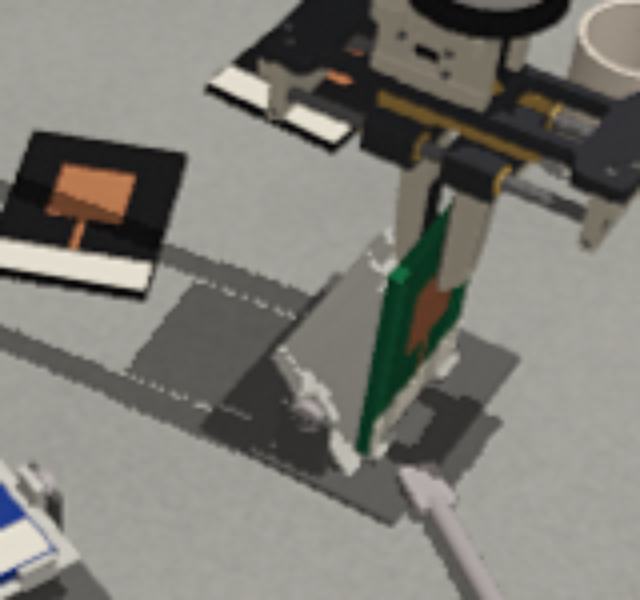

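Panel is upright between the fingers; firm up the grip before lifting.

carry_out([
  [[0,0,0,0],[0,0,0,0],[0,0,0,0],[0,0,0,0]],
], claw=0, grip_force=35)

```text
t: 9.72
tool_pos: [0.6523, 0.2413, 0.1256]
orientation: [-1.994, -2.426, 0.003]
force: [-4.2, -0.8, 3.8]
opening: 0.008
```

carry_out([
  [[0,0,-0.5,0],[0,0,-0.5,0],[0,0,-1,0],[0,0,-1,0],[0,0,-2,0],[0,0,-2,0],[0,0,-2,0],[0,0,-2,0],[0,0,-2,0],[0,0,0,0],[0,0,0,0]],
])

```text
t: 10.63
tool_pos: [0.6546, 0.2417, 0.2584]
orientation: [1.993, 2.424, 0.006]
force: [0.6, 0.2, -1.2]
opening: 0.0078
```

```bash
python3 - <<'E'
from h import *
go([*SC,.25],SY)
a=robot.read_camera("scene")
cv2.imwrite("pics/s8c.png",cv2.resize(a[90:270,320:480,::-1],None,fx=3,fy=3))
E
```

```text
t 10.63 tcp [0.6546 0.2417 0.2584] tooly yaw 11.14 tilt z [ 0.005  0.001 -1.   ] F [ 0.6  0.2 -1.2] open 0.0078 j6 0.09
 d tool cm [-44.7  -15.51   0.74]
 roll 20.04
```

View pics/s8c.png

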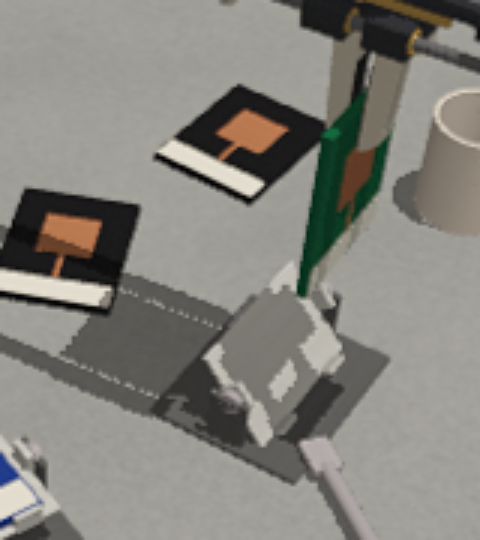

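Panel is held flush (opening 7.8 mm), vertical, off the rest. Turn and carry toward the stand.

carry_out([
  [[0,0,0,5],[0,0,0,5],[0,0,0,5],[0,0,0,5],[-2,0.05,0,0],[-3,0.05,0,0],[-3,0.05,0,0],[-3,0.05,0,0],[-3,0.05,0,0],[-3,0.05,0,0],[-3,0.05,0,0],[-3,0.05,0,0],[-3,0.05,0,0],[-3,0.05,0,0],[-3,0.05,0,0],[-3,0.05,0,0],[-3,0.05,0,0],[-3,0.05,0,0],[-3,0.05,0,0],[-2,0,0,0]],
])

```text
t: 12.35
tool_pos: [0.5884, -0.2166, 0.2532]
orientation: [-2.386, -2.04, 0.003]
force: [0.1, -0.9, -1.2]
opening: 0.008
```

carry_out([
  [[0,0,0,0],[0,0,0,0],[0,0,0,0]],
])

```text
t: 12.6
tool_pos: [0.5894, -0.2136, 0.2541]
orientation: [-2.385, -2.042, 0.001]
force: [0.0, 0.0, -1.3]
opening: 0.0081
```

```bash
python3 - <<'E'
from h import *
go([*SC,.22],SY)
E
```

```text
t 12.6 tcp [ 0.5894 -0.2136  0.2541] tooly yaw -8.87 tilt z [-0.002  0.001 -1.   ] F [ 0.   0.  -1.3] open 0.0081 j6 -0.27
 d tool cm [-1.32  0.15  3.41]
 roll 0.03
```

carry_out([
  [[-1.5,0.15,0,0],[0,0,1.5,0],[0,0,1.5,0],[0,0,0,0],[0,0,0,0],[0,0,0,0]],
])

```text
t: 13.1
tool_pos: [0.5894, -0.2289, 0.2262]
orientation: [2.385, 2.044, 0.0]
force: [0.7, 0.3, -0.8]
opening: 0.0079
```

```bash
python3 - <<'E'
from h import *
go([*SC,.12],SY)
a=robot.read_camera("scene");b=robot.read_camera("top")
cv2.imwrite("pics/s9c.png",cv2.resize(a[220:390,150:310,::-1],None,fx=4,fy=3.5))
cv2.imwrite("pics/s9c.png",cv2.resize(a[240:380,160:300,::-1],None,fx=4,fy=4,interpolation=cv2.INTER_CUBIC))
cv2.imwrite("pics/t9c.png",cv2.resize(b[130:220,410:500,::-1],None,fx=6,fy=6))
E
```

```text
t 13.1 tcp [ 0.5894 -0.2289  0.2262] tooly yaw -8.81 tilt z [ 0. -0. -1.] F [ 0.7  0.3 -0.8] open 0.0079 j6 -0.3
 d tool cm [ 0.2  -0.09 10.62]
 roll 0.09
```

View pics/s9c.png

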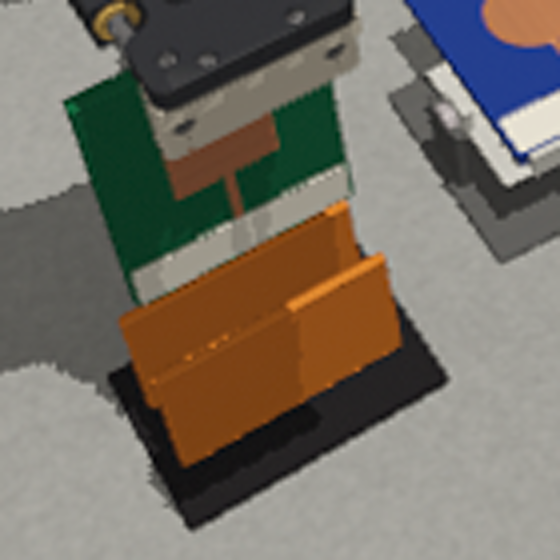

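View pics/t9c.png

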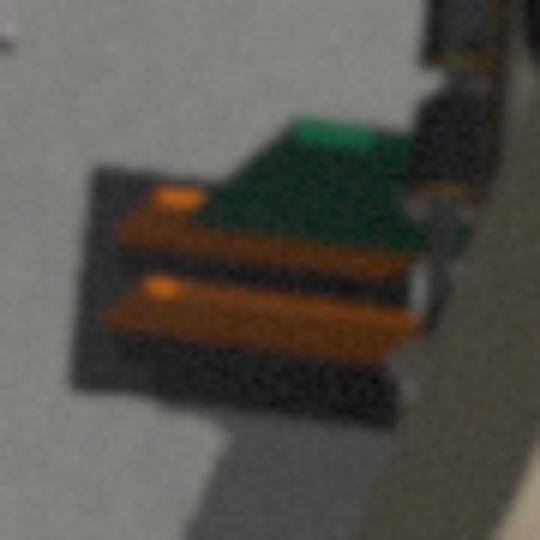

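```bash
python3 - <<'E'
from h import *
c=np.array([.5894,-.2289]);ux=np.array([np.cos(SY),np.sin(SY)]);uy=np.array([-ux[1],ux[0]])
for off in (0,.01):
  for l in(-.05,.05):
    print(off,l,[((proj("scene",[*(c+(.004+off)*ux+l*uy),z])-[160,240])*4+1.5).round(1) for z in(.1116,.105,.2416)])
E
```

```text
0 -0.05 [array([131.3, 315. ]), array([134.4, 323.7]), array([ 61.7, 120.2])]
0 0.05 [array([348.4, 199.7]), array([350.2, 208.6]), array([308.4,   0.8])]
0.01 -0.05 [array([141.5, 332.7]), array([144.5, 341.4]), array([ 72.6, 138.6])]
0.01 0.05 [array([359.6, 215.8]), array([361.3, 224.7]), array([320.6,  17.3])]
```

Bottom corners observed at crop (138,305) and (352,195), within about 3 mm of the prediction, so the panel is centred over the slot (±10 mm clearance). Lower.

carry_out([
  [[0,0,1.5,0],[0,0,1.5,0],[0,0,1.5,0],[0,0,1.5,0],[0,0,1.5,0],[0,0,1,0],[0,0,0.5,0],[0,0,0,0],[0,0,0,0]],
])

```text
t: 13.95
tool_pos: [0.5895, -0.2294, 0.1364]
orientation: [2.386, 2.043, 0.0]
force: [0.8, -0.5, -0.1]
opening: 0.0078
```

```bash
python3 - <<'E'
from h import *
go([*SC,.12],SY)
a=robot.read_camera("scene")
cv2.imwrite("pics/s10c.png",cv2.resize(a[240:380,160:300,::-1],None,fx=4,fy=4,interpolation=cv2.INTER_CUBIC))
E
```

```text
t 13.95 tcp [ 0.5895 -0.2294  0.1364] tooly yaw -8.85 tilt z [ 0.001 -0.    -1.   ] F [ 0.8 -0.5 -0.1] open 0.0078 j6 -0.3
 d tool cm [ 0.25 -0.11  1.64]
 roll 0.05
```

View pics/s10c.png

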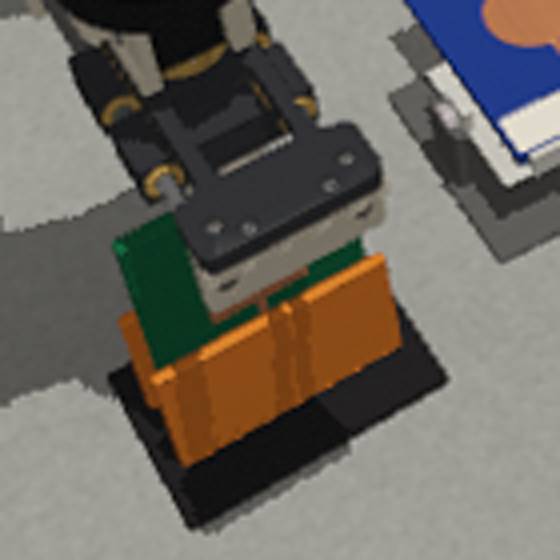

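Panel is between the walls with no contact force. Lower to the floor slowly.

carry_out([
  [[0,0,0.3,0],[0,0,0.3,0],[0,0,0.3,0],[0,0,0.2,0],[0,0,0.2,0],[0,0,0,0],[0,0,0,0]],
])

```text
t: 14.58
tool_pos: [0.5889, -0.2293, 0.1224]
orientation: [-2.386, -2.043, 0.0]
force: [0.1, 0.4, -1.3]
opening: 0.008
```

```bash
python3 - <<'E'
from h import *
go([*SC,.12],SY)
E
```

```text
t 14.58 tcp [ 0.5889 -0.2293  0.1224] tooly yaw -8.86 tilt z [-0.  0. -1.] F [ 0.1  0.4 -1.3] open 0.008 j6 -0.3
 d tool cm [ 0.24 -0.05  0.24]
 roll 0.04
```

carry_out([
  [[0,0,0.1,0],[0,0,0.1,0],[0,0,0.1,0],[0,0,0,0],[0,0,0,0]],
])

```text
t: 15.0
tool_pos: [0.5894, -0.2295, 0.1209]
orientation: [2.386, 2.043, 0.001]
force: [-2.6, 1.2, 5.9]
opening: 0.0078
```

```bash
python3 - <<'E'
from h import *
go([*SC,.12],SY)
E
```

```text
t 15.0 tcp [ 0.5894 -0.2295  0.1209] tooly yaw -8.86 tilt z [ 0.001 -0.    -1.   ] F [-2.6  1.2  5.9] open 0.0078 j6 -0.3
 d tool cm [ 0.25 -0.1   0.09]
 roll 0.04
```

On the floor (+6 N). Release.

carry_out([
  [[0,0,0,0],[0,0,0,0],[0,0,0,0],[0,0,0,0],[0,0,0,0],[0,0,0,0],[0,0,0,0],[0,0,0,0],[0,0,0,0],[0,0,0,0]],
], claw=7.5)

```text
t: 15.83
tool_pos: [0.5891, -0.2293, 0.1196]
orientation: [2.386, 2.043, -0.0]
force: [0.2, 0.4, -0.0]
opening: 0.07
```

```bash
python3 - <<'E'
from h import *
go([*SC,.22],SY)
a=robot.read_camera("scene")
cv2.imwrite("pics/s11c.png",cv2.resize(a[240:380,160:300,::-1],None,fx=4,fy=4,interpolation=cv2.INTER_CUBIC))
E
```

```text
t 15.83 tcp [ 0.5891 -0.2293  0.1196] tooly yaw -8.86 tilt z [-0. -0. -1.] F [ 0.2  0.4 -0. ] open 0.07 j6 -0.3
 d tool cm [  0.25  -0.07 -10.04]
 roll 0.04
```

View pics/s11c.png

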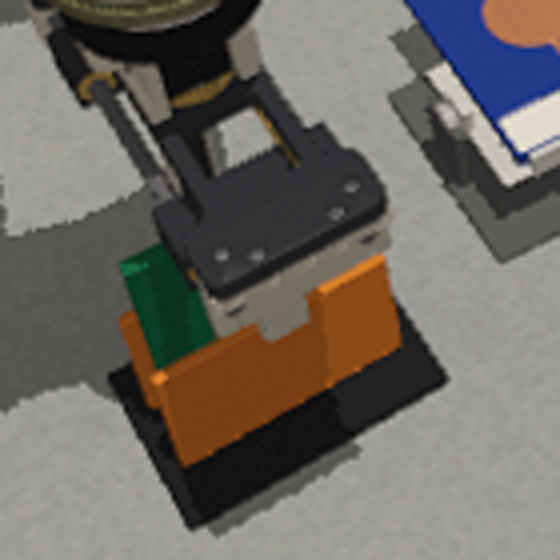

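Fingers are open and the panel still stands. Retreat upward and check.

carry_out([
  [[0,0,-0.5,0],[0,0,-1,0],[0,0,-2,0],[0,0,-3,0],[0,0,-4,0],[0,0,-4,0],[0,0,-4,0],[4,0,0,0],[4,0,0,0],[4,0,0,0],[4,0,0,0],[4,0,0,0],[4,0,0,0],[0,0,0,0],[0,0,0,0]],
])

```text
t: 17.13
tool_pos: [0.6262, 0.0102, 0.3058]
orientation: [2.382, 2.048, 0.001]
force: [0.3, -0.6, 0.6]
opening: 0.0749
```

```bash
python3 - <<'E'
from h import *
go([*SC,.22],SY)
a=robot.read_camera("scene");b=robot.read_camera("top")
k=np.hstack([cv2.resize(a[250:380,170:300,::-1],(400,400),interpolation=cv2.INTER_CUBIC),cv2.resize(b[120:220,330:500,::-1],(400,235)).copy() if 0 else cv2.resize(b[130:220,405:495,::-1],(400,400),interpolation=cv2.INTER_CUBIC)])
cv2.imwrite("pics/f.png",k);cv2.imwrite("pics/fs.png",a[:,:,::-1])
E
```

```text
t 17.13 tcp [0.6262 0.0102 0.3058] tooly yaw -8.62 tilt z [ 0.001 -0.    -1.   ] F [ 0.3 -0.6  0.6] open 0.0749 j6 0.08
 d tool cm [-24.    -0.16   8.57]
 roll 0.28
```

View pics/f.png

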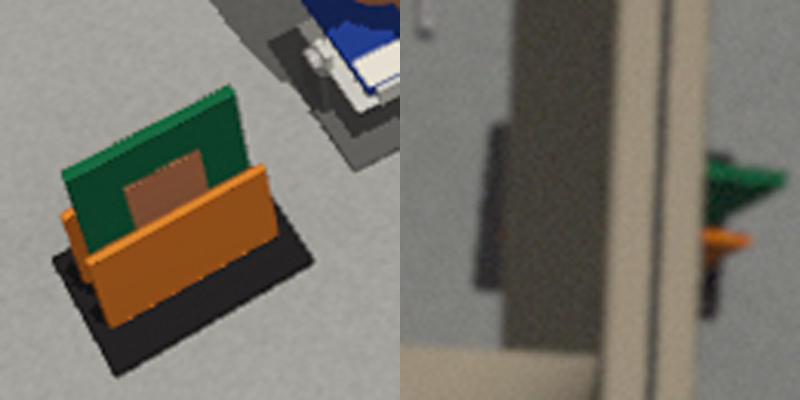

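View pics/fs.png

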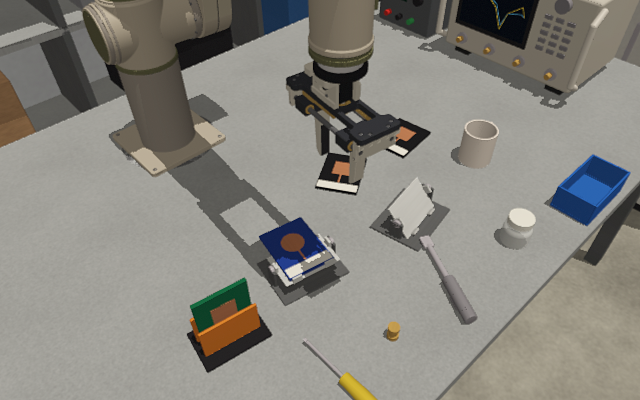

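```bash
python3 - <<'E'
from h import *
k=130/400
A=ray("scene",(170+65*k,250+172*k),.138);B=ray("scene",(170+232*k,250+87*k),.138)
print(A,B,np.linalg.norm(A-B),(A+B)/2,np.degrees(np.arctan2(*(B-A)[[1,0]])))
u=np.array([np.cos(SY),np.sin(SY)]);print("top-centre offset x,y:",((A+B)[:2]/2-SC)@u,((A+B)[:2]/2-SC)@np.array([-u[1],u[0]]))
a0=cv2.imread("pics/scene0.png");a1=cv2.imread("pics/fs.png")
def bc(a):
    h=cv2.cvtColor(a,cv2.COLOR_BGR2HSV)[200:300,240:345];m=cv2.inRange(h,(110,120,40),(130,255,255));M=cv2.moments(m,True);return M["m10"]/M["m00"],M["m01"]/M["m00"],M["m00"]
print(bc(a0),bc(a1))
E
```

```text
[ 0.58209531 -0.27313586  0.138     ] [ 0.59831681 -0.17692594  0.138     ] 0.09756785445632526 [ 0.59020606 -0.2250309   0.138     ] 80.42963858855323
top-centre offset x,y: 0.0011154358192788883 0.0019653286951188172
(51.818586887332906, 44.08402291534055, 1571.0) (51.7968152866242, 44.14267515923567, 1570.0)
```

Panel top centre is within 2 mm of the slot centre, 80.4° against the slot's 81.1°, and blue is unmoved. Hand in.

```bash
python3 -c "
from plant import robot
print(robot.close_job())"
```

```text
the job is handed in; nothing more can be done
None
```

The green panel stands released in the slot of the orange stand, and I handed the job in at about 17 s of the 51 s; hand-in gives no verdict.

**What I did**
- I pressed the striped end down about 26 mm with closed fingers until it met the stop at about 10 N. The other end stayed up after I lifted away.
- The tool stays vertical, so I swung the raised edge upright with the near finger. I then gripped it flush (opening 7.8 mm), lifted it off the rest, carried it over and lowered it until the floor pushed back at 6 N. Then I released it and moved the arm clear.

**Last checks**
- **Position:** the panel's top edge is about 1 mm across and 2 mm along from the slot centre. This comes from the scene camera alone, assuming the top edge is at its standing height. The arm hid the panel in the top view.
- **Angle:** its width runs at 80.4°, against 81.1° for the slot. It looks close to vertical, but I did not measure the lean directly.
- **Blue panel:** its image centre moved less than 0.1 px.
- **Robot:** it touches nothing; the remaining force reading is under 1 N.

**Small disagreements:** the tipped edge showed about 2 px lower in the scene image than full tilt predicts. The carried panel sat about 3 mm from where I predicted. Both were within tolerance.

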